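# Slide a blank under the drill-jig bridge and bolt it in

## Task

Push the flat aluminium plate along the bench, in through the flared mouth and under the low green bridge of the drill jig, until its front edge rests against the yellow stop; then push the red knob across so that the steel bolt slides fully home behind the plate. Only push with the fingers: do not lift, tip or carry the plate, and do not disturb the tools and other things lying around.

Things in the scene. Friction and masses are not known exactly. Their poses are not given: they have to be found in the camera images.
- plate: loose flat aluminium plate, 120 mm long (its x), 90 mm wide (its y), 16 mm thick, about 0.3 to 0.6 kg, with four dark hole marks and a blue scribed cross on top. It lies flat on the bench (z = 0) in front of the jig's mouth. Origin: centre of its underside; z up.
- jig: drill jig fixed to the bench. Origin on the bench under the bridge's middle; x = slide-in direction, mouth to stop; z up. Numbers below are in this frame. Green bridge: x -25 to 25 mm, underside 20 mm, top 36 mm above the bench, steel bush on top to 44 mm. Plate home: its origin at x = -15, y = 0 (+-3 play), rear edge at x = -75 mm, 50 mm outside the bridge.
- jig_mouth (a point): point on the bench in the middle of the jig's mouth (jig frame x = -75, y = 0 mm). The mouth is about 131 mm wide here between flared dark cheeks (20 mm high, outer ends at |y| up to 76 mm) and narrows to a straight 96 mm wide passage between rails from x = -35 to 45 mm.
- jig_stop (a point): point on the bench at the middle of the yellow stop's face (jig frame x = 45, y = 0 mm); the stop is 24 mm high, 70 mm wide. The plate's front edge must rest on this face.
- bolt (a joint): steel slide bolt on the jig's +y side, a bar at jig-frame x -94 to -82 mm, 4 to 14 mm above the bench, in a channel 12 mm high, 24 mm wide, y 67 to 127 mm. Value in m: 0 to 0.010 = drawn back, clear of the mouth; 0.056 = fully home at its end stop, tip at y = 14 mm behind the plate (7 mm slack). Moves along the jig's -y as the value grows; stays where left; 2 N moves it.
- bolt_knob (a point): the red upright knob on the bolt, 14 mm in diameter, 14 to 44 mm above the bench; this point is on its axis, 29 mm above the bench. In the jig's frame it lies at x = -88 mm and travels from y = 114 mm (value 0) to 58 mm (home).
- socket_a: bystander, leave alone: steel socket, 26 mm diameter, 40 mm high, beyond the stop. Origin: centre of its underside.
- socket_b: bystander, leave alone: steel socket, 32 mm diameter, 45 mm high, beside the bridge. Origin: centre of its underside.
- sparkplug_box: bystander, leave alone: small cardboard box with a red band, 28 x 28 x 75 mm, beside the jig. Origin: centre of its underside.
- wrench: bystander, leave alone: wrench, 180 mm, lying on the right. Origin: on its underside, near its middle.
- screwdriver: bystander, leave alone: screwdriver, 190 mm, lying on the left. Origin: on its underside, near its middle.
- grease_tin: bystander, leave alone: blue tin, 72 mm diameter, 85 mm high, on the right. Origin: centre of its underside.
- oil_bottle: bystander, leave alone: yellow bottle, 64 mm diameter, 160 mm high, on the right. Origin: centre of its underside.
- sprocket: bystander, leave alone: flat steel chain sprocket, 94 mm diameter, 8 mm thick, lying beyond the jig. Origin: centre of its underside.
Things that resemble listed ones, but are neither listed nor needed, are in the scene too. Several things look just like the plate: the one meant starts farthest to the robot's right.

How it is judged (in metres and radians):
On the way, in this order (a step that is already met when the one before it is completed fails the run):
1. the plate lies flat under the bridge, against the stop (x of plate in the frame of jig between -0.02 and -0.01 m and y of plate in the frame of jig between -0.006 and 0.006 m and angle between the x axis of plate and the x axis of jig, either way round below 0.1 rad and angle between plate's own z axis and vertical below 0.05 rad and height (world z) of plate below 0.003 m), for 0.2 s.
2. the bolt is fully home behind the plate (value of joint bolt above 0.05 m), for 0.2 s.
At the end, for the whole second after the job is handed in: The plate lies flat and at rest under the bridge, its front edge within 5 mm of the stop, straight to within 0.1 rad, and the bolt is pushed home behind it (joint over 0.050 m) (all of step 1 and value of joint bolt above 0.05 m and linear speed of plate below 0.01 m/s); the robot touches nothing.
It fails at once if the plate is lifted or carried (8 mm off the bench) (height (world z) of plate above 0.008 m).
It fails at once if the plate is tipped (more than 0.12 rad) (angle between plate's own z axis and vertical above 0.12 rad).
It fails at once if a bystander is moved more than 30 mm or knocked over (distance of any of socket_a, socket_b, sparkplug_box, wrench, screwdriver, grease_tin, oil_bottle, sprocket from where it was at the start of the episode above 0.03 m or angle between any of socket_a, socket_b, sparkplug_box, grease_tin, oil_bottle, sprocket's own z axis and vertical above 0.5 rad).
It also fails if it takes over 67 s, if anything falls off the work surface, if the arm or the gripper's body presses on something with over 40 N, if the wrist force passes 120 N, or if a joint passes its speed limit or range.

## Robot

A 6-joint arm with a two-finger parallel gripper is mounted at the origin on the work surface. World frame = base frame: x ahead of the robot, y to its left, z up, the work surface at z = 0. Lengths are in m, angles in degrees, forces in N, time in s.
With the tool pointing down it reaches from about 0.35 to 0.875 m from the base axis. Payload 4.2 kg.
Tool frame: the origin (TCP) lies midway between the tips of the shut fingers; the grasp point (between the pads) lies 19 mm behind it; z points along the fingers, y is the direction in which the jaws open and shut (so a half turn about z gives the same grasp; the last joint's range is limited). The gripper opens to 87 mm and grips with 3 to 60 N. Pads are 19 mm wide; open, the fingers measure 117 mm over their backs; the gripper's body (75 mm by 190 mm) begins 51 mm behind the grasp point.
Start: joints at [79.733, 22.042, 0.453, 0, -68.411, -14.817], TCP at [0.265, 0.566, 0.223] pointing down, gripper open.
Joint ranges: [-179.83, 179.83], [-69.29, 118.12], [-61.27, 80.66], [-181.25, 117.63], [-171.15, -9.14], [-177.46, 177.46]. Speed limits (degrees/s): [159.86, 159.86, 180, 180, 180, 180].

## Interface

Orientations are given as a 3x3 rotation matrix whose columns are the frame's x, y, z axes.
In Python, from station import sense, capture, get_calibration, finish_job, spot_in, spot_point gives the robot as it stands.
- The arm moves only by the shell command python3 -m inch 'ROWS'. ROWS is JSON, a list of rows, each an object with "fingers": the finger opening in cm, from 0 to 8.7; "delta_pos": the shift along the tool's x, y, z in cm, a list of three; "spin": the turn about the tool's z in degrees. In form: [{"fingers": fingers, "delta_pos": [dx, dy, dz], "spin": spin}, ...]. A call has 1 to 20 rows; each row is the pose to reach, as a shift and turn from the pose commanded when the call began, along the tool's axes at that moment; what a row does not reach only later rows make up. A row lasts 1/10 s, in which the tool goes at most 50 mm and 8.59 degrees, less where a joint would pass 70% of its speed; a pose out of reach is approached as far as the arm can. A call with a gripper value outside its range is refused whole. The fingers move at their own pace and stop on an object; the grip force is fixed at half the most. Time passes only in rows, so rows that repeat a pose let the fingers close. It gives the time, the measured TCP pose, the force and the opening at its end, in the units of the state.
- sense(): the state, without advancing time (a new reading comes with each control period).
- capture(name): name is "scene" or "top" or "wrist"; returns the picture (384x512x3 uint8, red, green, blue); there is no depth.
- get_calibration(name): a dict with "K" (3x3 intrinsics, pixels), "T" (4x4, takes a point from camera to world coordinates). Camera axes: x right, y up, looking along -z (the intrinsics and any distortion apply to the point x, -y, -z); pixel columns grow to the right and rows downward; lengths in m; the calibration is good to about 2 mm. The wrist camera is an equidistant fisheye: a pixel r from the principal point sees the ray r / f radians off the axis. A picture is of the moment at which its call begins: read the wrist's pose just before it. get_calibration takes no time and is no camera call; for the wrist camera it gives the pose at the moment of the call.
- finish_job(): hands the job in, once; it reports no verdict.
Trained networks look in the newest picture that a camera, given by its name, has taken for a name from the list of things; names that differ only in an ending like _2 or _b are one class to them, and where a whole thing is asked for, a point or a joint stands for the part that bears it (a point fixed in the world has none). Each returns a list of dicts, best first, with "conf" (0 to 1); they miss things now and then, are a little off and sometimes report something else, mostly with a low value. They report only what shows in the picture. A call takes as long as a camera call. They do not tell look-alikes from the thing itself.
- spot_in(camera, target): "extent" ([left, top, right, bottom] as shares, 0 to 1, of the picture: columns of its width, rows of its height, round what is visible of it).
- spot_point(camera, target): "location" ([column, row] as shares, 0 to 1, of the picture: columns of its width, rows of its height: a listed point, or the origin of a listed thing).
The state is a dict: "time_s": time; "joints": joint angles; "joint_velocities": joint speeds; "effort": joint torques, N m; "tcp_pos": TCP position; "ee_rot": TCP orientation; "wrist_force": force on the tool from outside, world axes, zero at the start; "moment": the same for the moment, N m; "gripper_width": opening from 0.0 (shut) to 1.0 (fully open).
Only numpy, scipy, OpenCV 4.12 (cv2) and the standard library are available. Lean on these libraries where they do the work, as an engineer would, in place of code of your own. Each camera call takes 0.05 s, during which the arm holds its last target.

## Working session

There is one attempt and no reset: what is moved stays moved. The work goes in short steps, Python scripts to look and compute and a shell command to move; the robot and the scene stay as the last step left them, time stands still between calls to the robot, and variables do not carry over. Pictures are saved under pics/ and viewed, and the job is handed in when it is done.

```bash
ls; mkdir -p pics; python3 - <<'E'
from station import *
import cv2,numpy as np
for n in ["scene","top"]:
    im=capture(n); cv2.imwrite(f"pics/{n}0.png",im[:,:,::-1])
    c=get_calibration(n); print(n,np.round(c["K"],1).tolist(),np.round(c["T"],4).tolist(), [k for k in c])
    for t in ["plate","jig","jig_mouth","jig_stop","bolt_knob"]:
        r=spot_point(n,t); print(t,[(round(d["conf"],2),round(d["location"][0]*512,1),round(d["location"][1]*384,1)) for d in r])
s=sense();print(s["time_s"],s["tcp_pos"],np.round(s["ee_rot"],3).tolist(),s["wrist_force"])
E
```

```text
pics
scene [[388.0, 0.0, 255.1], [0.0, 388.0, 195.7], [0.0, 0.0, 1.0]] [[-0.6267, -0.49, 0.6059, 1.1755], [0.7792, -0.3888, 0.4915, 0.4756], [-0.0053, 0.7802, 0.6255, 0.7107], [0.0, 0.0, 0.0, 1.0]] ['K', 'T']
plate [(0.82, 360.1, 292.1), (0.7, 372.1, 202.3), (0.63, 191.5, 255.0), (0.55, 232.4, 189.0)]
jig [(0.61, 282.2, 236.4)]
jig_mouth []
jig_stop [(0.92, 293.9, 245.2)]
bolt_knob [(0.69, 285.3, 192.9)]
top [[365.0, 0.0, 252.9], [0.0, 365.0, 184.2], [0.0, 0.0, 1.0]] [[-0.0042, 0.9944, -0.1057, 0.3979], [-0.9999, -0.0056, -0.0128, -0.0452], [-0.0133, 0.1056, 0.9943, 1.3462], [0.0, 0.0, 0.0, 1.0]] ['K', 'T']
plate [(0.9, 187.5, 255.0), (0.83, 286.8, 190.1), (0.78, 260.0, 123.5), (0.63, 158.9, 167.5)]
jig [(0.92, 227.3, 177.4)]
jig_mouth [(0.87, 244.4, 180.7)]
jig_stop [(0.65, 217.9, 175.6), (0.31, 199.6, 132.4)]
bolt_knob [(0.54, 193.4, 181.2), (0.45, 241.0, 211.8)]
0.6 [0.26493454 0.5660161  0.222566  ] [[0.906, -0.424, -0.0], [-0.424, -0.906, 0.0], [-0.0, -0.0, -1.0]] [-0.33979619  0.52564578 -0.02133951]
```

View pics/scene0.png

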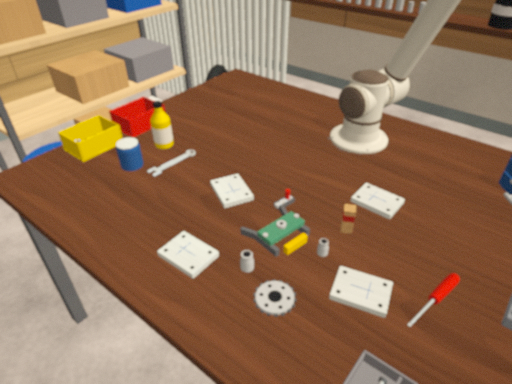

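```bash
cat > h.py <<'E'
import numpy as np,cv2
from station import *
def proj(n,u,v,z):
    c=get_calibration(n);K=np.array(c["K"]);T=np.array(c["T"])
    d=np.array([(u-K[0,2])/K[0,0],-(v-K[1,2])/K[1,1],-1]);d=T[:3,:3]@d;o=T[:3,3]
    return o+d*(z-o[2])/d[2]
def pix(n,p):
    c=get_calibration(n);K=np.array(c["K"]);T=np.array(c["T"])
    q=T[:3,:3].T@(np.array(p)-T[:3,3]); return np.array([K[0,2]+K[0,0]*q[0]/-q[2],K[1,2]+K[1,1]*-q[1]/-q[2]])
E
python3 - <<'E'
import cv2
im=cv2.imread("pics/top0.png")
cv2.imwrite("pics/top0c.png",cv2.resize(im[80:280,120:380],None,fx=3,fy=3,interpolation=cv2.INTER_CUBIC))
from h import *
for u,v,z in [(187.5,255,0),(286.8,190.1,0),(260,123.5,0),(158.9,167.5,0),(227.3,177.4,0),(244.4,180.7,0),(217.9,175.6,0),(193.4,181.2,.029),(241,211.8,.029)]: print(u,v,proj("top",u,v,z).round(4))
E
```

```text
187.5 255 [0.2831 0.2117 0.    ]
286.8 190.1 [ 0.5185 -0.153   0.    ]
260 123.5 [ 0.7715 -0.0555  0.    ]
158.9 167.5 [0.6059 0.3237 0.    ]
227.3 177.4 [0.5671 0.0674 0.    ]
244.4 180.7 [0.5544 0.0038 0.    ]
217.9 175.6 [0.5741 0.1025 0.    ]
193.4 181.2 [0.5503 0.1885 0.029 ]
241 211.8 [0.4383 0.0152 0.029 ]
```

View pics/top0c.png

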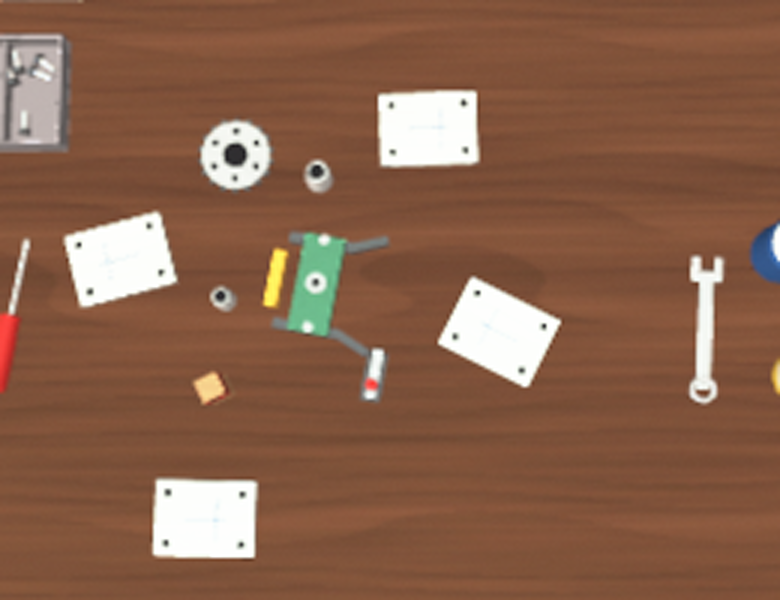

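View pics/top0.png

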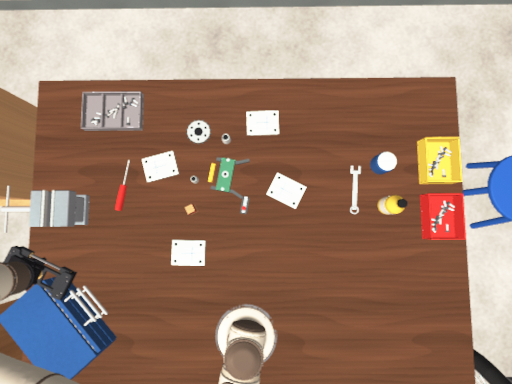

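The plate candidates in the top view are (187,255), (287,190), (260,124) and (159,168). Image right is the robot's right (−y), so the one at (287,190), y≈−0.153, is farthest right. It also lies in front of the mouth. The enlarged crop confirms it: four holes and a scribed cross, at crop (499,331). Next I'll measure precisely.

```bash
cat >> h.py <<'E'
from scipy.optimize import least_squares
def seg(im,roi,f):
    x0,y0,x1,y1=roi
    sub=cv2.resize(im[y0:y1,x0:x1],None,fx=8,fy=8,interpolation=cv2.INTER_CUBIC)
    m=f(cv2.cvtColor(sub,cv2.COLOR_RGB2HSV).astype(int)).astype(np.uint8)
    cs,_=cv2.findContours(m,cv2.RETR_EXTERNAL,cv2.CHAIN_APPROX_NONE)
    c=max(cs,key=cv2.contourArea)[:,0,:].astype(float)
    return (c+.5)/8-.5+np.array([x0,y0])
def rect(n,c,z):
    P=np.array([proj(n,u,v,z)[:2] for u,v in c])
    (cx,cy),(w,h),a=cv2.minAreaRect((P*1000).astype(np.float32))
    return cx,cy,w,h,a,P
WH=lambda h:(h[...,1]<60)&(h[...,2]>170)
GR=lambda h:(h[...,0]>50)&(h[...,0]<95)&(h[...,1]>70)
YE=lambda h:(h[...,0]>20)&(h[...,0]<34)&(h[...,1]>150)&(h[...,2]>150)
RE=lambda h:((h[...,0]<6)|(h[...,0]>174))&(h[...,1]>170)&(h[...,2]>120)
E
python3 - <<'E'
from h import *
im=capture("top")
for nm,roi,f,z in [("plate",(260,165,312,215),WH,.016),("bridge",(210,150,240,200),GR,.036),("stop",(203,158,220,186),YE,.024),("knob",(236,195,252,216),RE,.044)]:
    c=seg(im,roi,f);print(nm,c.min(0),c.max(0),np.round(rect("top",c,z)[:5],2))
E
python3 - <<'E'
import cv2
im=cv2.imread("pics/scene0.png")
cv2.imwrite("pics/s0c.png",cv2.resize(im[160:300,200:340],None,fx=4,fy=4,interpolation=cv2.INTER_CUBIC))
E
```

```text
plate [265.5625 171.9375] [306.4375 208.5625] [ 516.66 -148.75  123.91   94.44   62.93]
bridge [215.3125 157.4375] [234.5625 191.3125] [574.03  72.77  51.02 119.19  79.6 ]
stop [207.5625 162.6875] [214.9375 181.6875] [583.44 124.89  17.71  71.    79.1 ]
knob [241.9375 206.6875] [244.8125 208.5625] [452.67   6.03  10.26   6.68  89.73]
```

View pics/s0c.png

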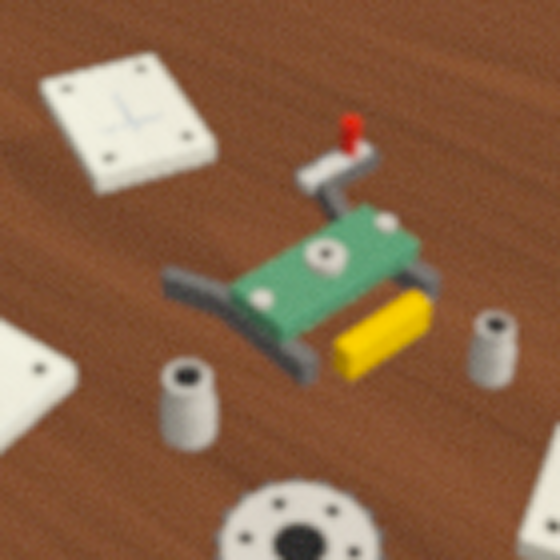

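The first crop shows the jig with bridge top at (574,73) mm and x axis at about 79.5°. The plate is at (517,−149) mm with its long axis at 63°. In the jig frame that is x≈−228, y≈16, −16.6°. I'll move to just behind the plate, aligned with its rear edge.

```bash
python3 -m inch '[{"fingers":4.5,"delta_pos":[2,2.4,0],"spin":4},{"fingers":4.5,"delta_pos":[5,6,0],"spin":9},{"fingers":4.5,"delta_pos":[8,9.6,0],"spin":14},{"fingers":4.5,"delta_pos":[11,13.2,0],"spin":20},{"fingers":4.5,"delta_pos":[14,16.8,0],"spin":26},{"fingers":4.5,"delta_pos":[17,20.4,0],"spin":32},{"fingers":4.5,"delta_pos":[20,24,0],"spin":38},{"fingers":4.5,"delta_pos":[23,27.6,0],"spin":44},{"fingers":4.5,"delta_pos":[26,31.2,0],"spin":50},{"fingers":4.5,"delta_pos":[29,34.8,0],"spin":55},{"fingers":4.5,"delta_pos":[32,38.4,0],"spin":60},{"fingers":4.5,"delta_pos":[35,42,0],"spin":65},{"fingers":4.5,"delta_pos":[38,45.6,0],"spin":70},{"fingers":4.5,"delta_pos":[41,49.2,0],"spin":75},{"fingers":4.5,"delta_pos":[44,52.8,0],"spin":80},{"fingers":4.5,"delta_pos":[47,56.4,0],"spin":84},{"fingers":4.5,"delta_pos":[50,60,0],"spin":88},{"fingers":4.5,"delta_pos":[52,62.2,0],"spin":91},{"fingers":4.5,"delta_pos":[52.8,63.1,0],"spin":92},{"fingers":4.5,"delta_pos":[52.8,63.1,0],"spin":92}]'
python3 - <<'E'
from h import *
s=sense();R=np.array(s["ee_rot"]);print(s["time_s"],s["tcp_pos"],R.round(3).tolist(),s["joints"],s["wrist_force"],s["gripper_width"])
im=capture("wrist");cv2.imwrite("pics/w1.png",im[:,:,::-1])
c=get_calibration("wrist");print(c["K"],np.round(c["T"],3).tolist())
im=capture("top");cv2.imwrite("pics/t1.png",im[:,:,::-1])
E
```

```text
time_s: 2.65
tcp_pos: [0.4756, -0.2303, 0.2221]
ee_rot: [[-0.457, -0.889, -0.001], [-0.889, 0.457, 0.0], [0.0, 0.001, -1.0]]
wrist_force: [-0.2, 0.2, -0.9]
gripper_width: 0.518
2.65 [ 0.47562968 -0.23028809  0.22211283] [[-0.457, -0.889, -0.001], [-0.889, 0.457, 0.0], [0.0, 0.001, -1.0]] [-8.23691302e+00  1.26770642e+01 -1.30563577e+01 -6.09283864e-03
 -6.43067597e+01 -1.89609045e+01] [-0.23561417  0.23845659 -0.93978515] 0.517667087344971
[[297.31863964   0.         254.86572052]
 [  0.         297.31863964 194.64594096]
 [  0.           0.           1.        ]] [[-0.891, -0.434, -0.134, 0.438], [0.455, -0.849, -0.268, -0.303], [0.002, -0.3, 0.954, 0.384], [0.0, 0.0, 0.0, 1.0]]
```

View pics/w1.png

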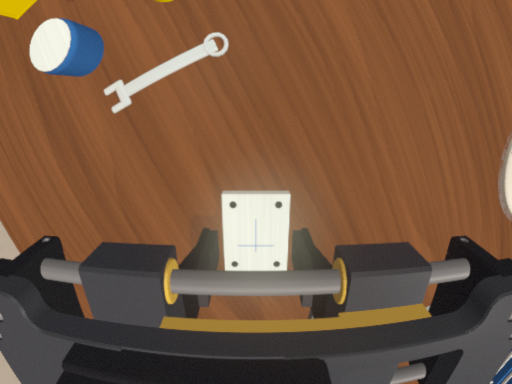

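View pics/t1.png

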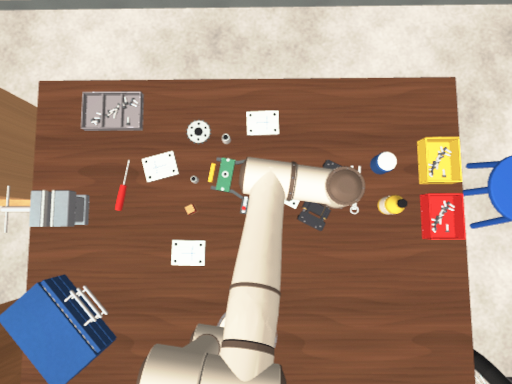

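The wrist view shows the plate's rear edge at row 191, columns 222–290, parallel to the fingers. I'll measure it.

```bash
cat >> h.py <<'E'
def wproj(T,K,u,v,z):
    x=(u-K[0,2]);y=(v-K[1,2]);r=np.hypot(x,y);th=r/K[0,0]
    s=np.sin(th)/max(r,1e-9)
    d=T[:3,:3]@np.array([x*s,-y*s,-np.cos(th)]);o=T[:3,3]
    return o+d*(z-o[2])/d[2]
J0=np.array([.574,.0728]);PSI=np.radians(79.5)
def tojig(p):
    d=np.array(p)[:2]-J0;c,s=np.cos(PSI),np.sin(PSI)
    return np.array([c*d[0]+s*d[1],-s*d[0]+c*d[1]])*1000
E
python3 - <<'E'
from h import *
c=get_calibration("wrist");T=np.array(c["T"]);K=np.array(c["K"])
for u,v in [(222.5,191.5),(290,191.5),(222,270),(288,270)]:
    p=wproj(T,K,u,v,.016);print(p.round(4),tojig(p).round(1))
s=sense();print("tcp",tojig(s["tcp_pos"]))
print(proj("top",190,209,0))
E
```

```text
[ 0.5254 -0.2221  0.016 ] [-298.8   -6. ]
[ 0.4472 -0.1822  0.016 ] [-273.9   78.2]
[ 0.5844 -0.1187  0.016 ] [-186.4  -45.1]
[ 0.4991 -0.0751  0.016 ] [-159.1   46.7]
tcp [-314.35781484   42.18318801]
[0.45038627 0.20488481 0.        ]
```

```bash
python3 -m inch '[{"fingers":4.5,"delta_pos":[0,0.3,2],"spin":0},{"fingers":4.5,"delta_pos":[0,0.3,5.5],"spin":0},{"fingers":4.5,"delta_pos":[0,0.3,9],"spin":0},{"fingers":4.5,"delta_pos":[0,0.3,12.5],"spin":0},{"fingers":4.5,"delta_pos":[0,0.3,15.5],"spin":0},{"fingers":4.5,"delta_pos":[0,0.3,18],"spin":0},{"fingers":4.5,"delta_pos":[0,0.3,19.5],"spin":0},{"fingers":4.5,"delta_pos":[0,0.3,20.5],"spin":0},{"fingers":4.5,"delta_pos":[0,0.3,21.1],"spin":0},{"fingers":4.5,"delta_pos":[0,0.3,21.4],"spin":0},{"fingers":4.5,"delta_pos":[0,0.3,21.4],"spin":0}]'
python3 - <<'E'
from h import *
im=capture("wrist");cv2.imwrite("pics/w2.png",im[:,:,::-1])
im=capture("scene");cv2.imwrite("pics/s2.png",cv2.resize(im[100:292,150:406],None,fx=3,fy=3)[:,:,::-1])
E
```

```text
time_s: 3.85
tcp_pos: [0.4733, -0.2277, 0.009]
ee_rot: [[-0.455, -0.891, 0.001], [-0.891, 0.455, -0.0], [-0.0, -0.001, -1.0]]
wrist_force: [-0.1, 0.6, 0.4]
gripper_width: 0.517
```

View pics/s2.png

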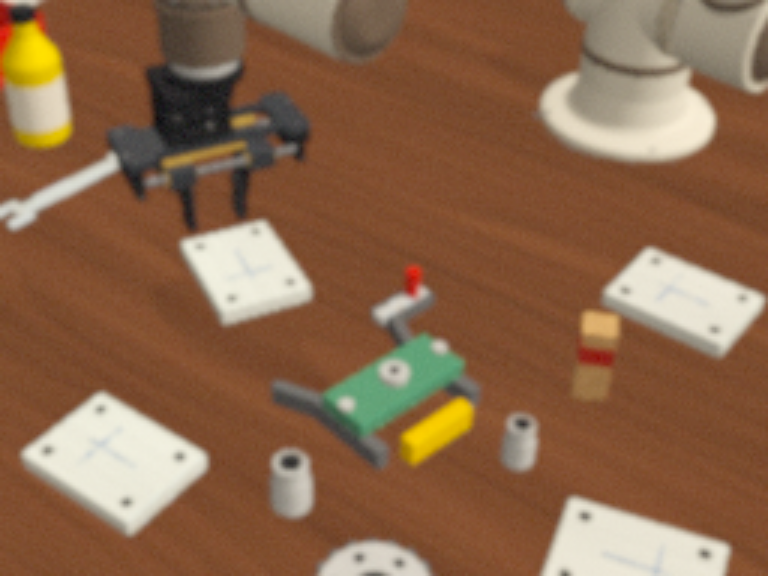

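View pics/w2.png

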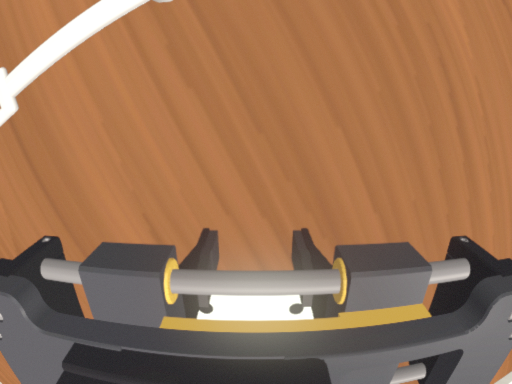

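The fingers are down behind the plate and clear of everything. I'll push along the plate's axis for about 45 mm after contact.

```bash
python3 -m inch '[{"fingers":4.5,"delta_pos":[-0.5,0,0.2],"spin":0},{"fingers":4.5,"delta_pos":[-1.2,0,0.2],"spin":0},{"fingers":4.5,"delta_pos":[-1.7,0,0.2],"spin":0},{"fingers":4.5,"delta_pos":[-2.2,0,0.2],"spin":0},{"fingers":4.5,"delta_pos":[-2.7,0,0.2],"spin":0},{"fingers":4.5,"delta_pos":[-3.3,0,0.2],"spin":0},{"fingers":4.5,"delta_pos":[-3.9,0,0.2],"spin":0},{"fingers":4.5,"delta_pos":[-4.5,0,0.2],"spin":0},{"fingers":4.5,"delta_pos":[-5.1,0,0.2],"spin":0},{"fingers":4.5,"delta_pos":[-5.7,0,0.2],"spin":0},{"fingers":4.5,"delta_pos":[-6.1,0,0.2],"spin":0},{"fingers":4.5,"delta_pos":[-6.4,0,0.2],"spin":0},{"fingers":4.5,"delta_pos":[-6.4,0,0.2],"spin":0}]'
python3 - <<'E'
from h import *
im=capture("top");cv2.imwrite("pics/t3.png",cv2.resize(im[130:240,180:350],None,fx=4,fy=4)[:,:,::-1])
im=capture("scene");cv2.imwrite("pics/s3.png",cv2.resize(im[100:292,150:406],None,fx=3,fy=3)[:,:,::-1])
print("tcp jig",tojig(sense()["tcp_pos"]))
E
```

```text
time_s: 5.25
tcp_pos: [0.5025, -0.1704, 0.0064]
ee_rot: [[-0.455, -0.891, 0.001], [-0.891, 0.455, 0.0], [-0.001, -0.0, -1.0]]
wrist_force: [0.3, -0.2, -0.4]
gripper_width: 0.516
tcp jig [-252.36502786   26.03865972]
```

View pics/s3.png

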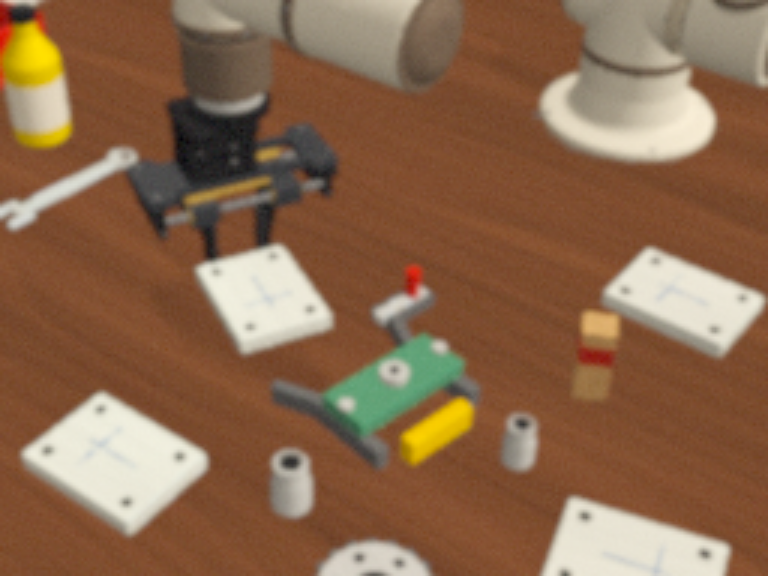

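View pics/t3.png

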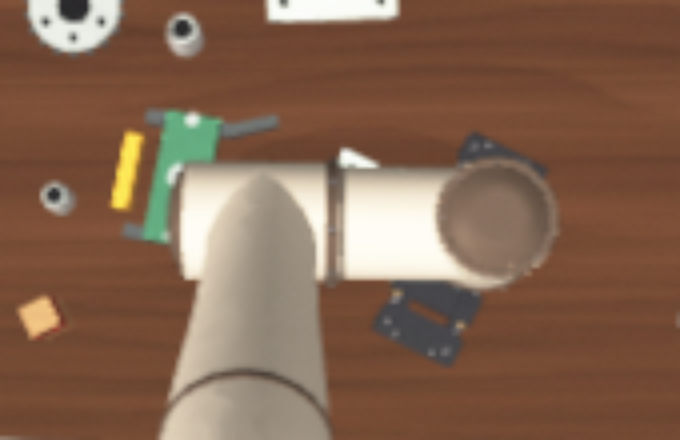

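Both fingers are in contact and the plate follows straight. The top view is blocked by the arm, so I'll fit the plate silhouette in the scene view.

```bash
cat >> h.py <<'E'
from scipy.optimize import minimize
def plate_fit(n,im,p0,roi,S=4):
    x0,y0,x1,y1=roi
    sub=cv2.resize(im[y0:y1,x0:x1],None,fx=S,fy=S,interpolation=cv2.INTER_CUBIC)
    h=cv2.cvtColor(sub,cv2.COLOR_RGB2HSV).astype(int)
    m=((h[...,1]<70)&(h[...,2]>130)).astype(np.uint8)
    k,l,st,_=cv2.connectedComponentsWithStats(m)
    i=1+np.argmax(st[1:,4]); m=(l==i).astype(np.uint8)
    m=cv2.morphologyEx(m,cv2.MORPH_CLOSE,np.ones((9,9)))
    cam=get_calibration(n);K=np.array(cam["K"]);T=np.array(cam["T"])
    def hull(p):
        c,s=np.cos(p[2]),np.sin(p[2])
        P=[[p[0]+c*a-s*b,p[1]+s*a+c*b,z] for a in(-.06,.06) for b in(-.045,.045) for z in (0,.016)]
        q=(np.array(P)-T[:3,3])@T[:3,:3]
        uv=np.c_[K[0,2]-K[0,0]*q[:,0]/q[:,2],K[1,2]+K[1,1]*q[:,1]/q[:,2]]
        return cv2.convexHull(((uv-[x0,y0]+.5)*S-.5).astype(np.float32))[:,0]
    def cost(d):
        p=p0+d*[.001,.001,.01]
        r=np.zeros(m.shape,np.uint8);cv2.fillConvexPoly(r,np.round(hull(p)*16).astype(np.int32),1,shift=4)
        return 1-(r&m).sum()/(r|m).sum()
    b=minimize(cost,np.zeros(3),method="Nelder-Mead",options=dict(initial_simplex=[[0,0,0],[15,0,0],[0,15,0],[0,0,12]],xatol=.05,fatol=1e-4))
    p=p0+b.x*[.001,.001,.01]
    ov=sub.copy();cv2.polylines(ov,[np.round(hull(p)).astype(int)],True,(255,0,0),1)
    return p,b.fun,ov
def injig(p): return np.r_[tojig(p[:2]),np.degrees(p[2]-PSI)].round(1)
E
python3 - <<'E'
from h import *
im0=cv2.imread("pics/scene0.png")[:,:,::-1].copy()
p,f,ov=plate_fit("scene",im0,np.array([.517,-.149,np.radians(63)]),(205,168,258,212));print("start",p,f,injig(p))
im0=cv2.imread("pics/top0.png")[:,:,::-1].copy()
p,f,ov=plate_fit("top",im0,np.array([.517,-.149,np.radians(63)]),(258,165,315,215));print("start top",p,f,injig(p))
im=capture("scene")
p,f,ov=plate_fit("scene",im,np.array([.535,-.11,np.radians(63)]),(205,168,268,222));print("now",p,f,injig(p))
cv2.imwrite("pics/fit3.png",ov[:,:,::-1])
# jig corner check in scene
def j2w(x,y,z):
    c,s=np.cos(PSI),np.sin(PSI);return [J0[0]+(c*x-s*y)/1000,J0[1]+(s*x+c*y)/1000,z/1000]
big=cv2.resize(im[160:300,200:340],None,fx=4,fy=4,interpolation=cv2.INTER_CUBIC)[:,:,::-1].copy()
for q in [(-25,-58,36),(-25,58,36),(25,58,36),(25,-58,36),(45,35,24),(45,-35,24),(-88,114,44),(-88,114,14),(-75,-65,20),(0,0,44)]:
    u=((pix("scene",j2w(*q))-[200,160]+.5)*4).astype(int);cv2.circle(big,tuple(map(int,u)),3,(255,0,255),1)
cv2.imwrite("pics/jig3.png",big)
E
```

```text
start [ 0.51606024 -0.14902667  1.09806337] 0.04717273912233877 [-228.7   16.5  -16.6]
start top [ 0.51740301 -0.14813527  1.08962398] 0.04365221118811169 [-227.5   15.4  -17.1]
now [ 0.53504026 -0.10962492  1.09992415] 0.048040964271330755 [-186.5    5.1  -16.5]
```

View pics/fit3.png

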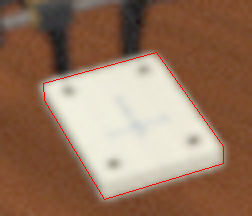

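View pics/jig3.png

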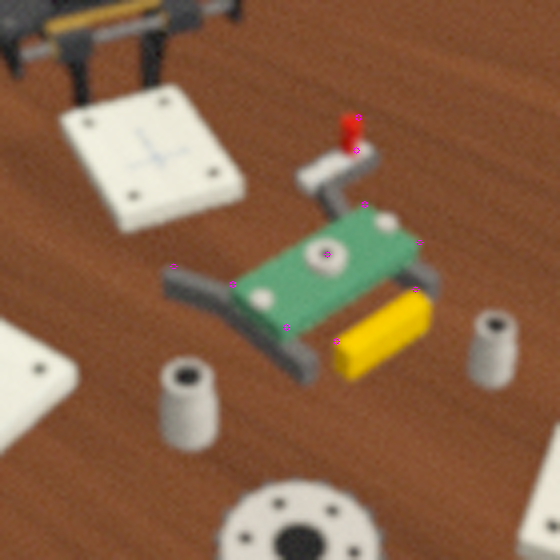

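Fits in both views agree: the plate is now at jig (−186.5, 5.1) mm, −16.5°, and the jig model overlays well. Next I'll rotate the fingers 16.5° while advancing.

```bash
python3 -m inch '[{"fingers":4.5,"delta_pos":[-0.3,-0.06,0],"spin":-1.1},{"fingers":4.5,"delta_pos":[-0.7,-0.14,0],"spin":-2.6},{"fingers":4.5,"delta_pos":[-1.1,-0.22,0],"spin":-4.1},{"fingers":4.5,"delta_pos":[-1.5,-0.3,0],"spin":-5.6},{"fingers":4.5,"delta_pos":[-1.9,-0.38,0],"spin":-7.1},{"fingers":4.5,"delta_pos":[-2.3,-0.46,0],"spin":-8.6},{"fingers":4.5,"delta_pos":[-2.7,-0.54,0],"spin":-10.1},{"fingers":4.5,"delta_pos":[-3.1,-0.62,0],"spin":-11.6},{"fingers":4.5,"delta_pos":[-3.5,-0.7,0],"spin":-13.1},{"fingers":4.5,"delta_pos":[-3.9,-0.78,0],"spin":-14.6},{"fingers":4.5,"delta_pos":[-4.2,-0.84,0],"spin":-15.7},{"fingers":4.5,"delta_pos":[-4.4,-0.88,0],"spin":-16.5},{"fingers":4.5,"delta_pos":[-4.4,-0.88,0],"spin":-16.5}]'
python3 - <<'E'
from h import *
im=capture("scene")
p,f,ov=plate_fit("scene",im,np.array([.54,-.075,np.radians(79)]),(205,168,290,232));print("now",p,f,injig(p))
cv2.imwrite("pics/fit4.png",ov[:,:,::-1])
s=sense();R=np.array(s["ee_rot"]);print("tcp jig",tojig(s["tcp_pos"]),np.degrees(np.arctan2(-R[1,0],-R[0,0]))-79.5)
E
```

```text
time_s: 6.7
tcp_pos: [0.5304, -0.1355, 0.0066]
ee_rot: [[-0.183, -0.983, 0.001], [-0.983, 0.183, 0.0], [-0.0, -0.001, -1.0]]
wrist_force: [0.0, 0.4, -0.3]
gripper_width: 0.519
now [ 0.54404796 -0.06730777  1.39184216] 0.041955085865257646 [-143.2    3.9    0.2]
tcp jig [-212.80208573    4.98772201] -0.0667301785329073
```

View pics/fit4.png

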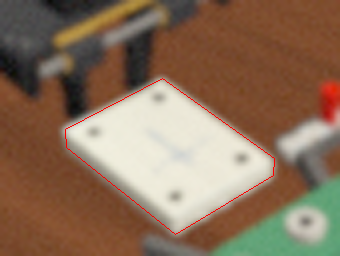

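The plate is straight at (−143, 4). I'll push on with a slight drift toward −y.

```bash
python3 -m inch '[{"fingers":4.5,"delta_pos":[-0.4,-0.02,0],"spin":0},{"fingers":4.5,"delta_pos":[-0.9,-0.05,0],"spin":0},{"fingers":4.5,"delta_pos":[-1.5,-0.09,0],"spin":0},{"fingers":4.5,"delta_pos":[-2.1,-0.13,0],"spin":0},{"fingers":4.5,"delta_pos":[-2.7,-0.17,0],"spin":0},{"fingers":4.5,"delta_pos":[-3.3,-0.21,0],"spin":0},{"fingers":4.5,"delta_pos":[-3.9,-0.25,0],"spin":0},{"fingers":4.5,"delta_pos":[-4.5,-0.29,0],"spin":0},{"fingers":4.5,"delta_pos":[-5.1,-0.33,0],"spin":0},{"fingers":4.5,"delta_pos":[-5.6,-0.36,0],"spin":0},{"fingers":4.5,"delta_pos":[-6.0,-0.38,0],"spin":0},{"fingers":4.5,"delta_pos":[-6.0,-0.38,0],"spin":0}]'
python3 - <<'E'
from h import *
im=capture("scene")
cv2.imwrite("pics/s5.png",cv2.resize(im[150:270,190:350],None,fx=5,fy=5,interpolation=cv2.INTER_CUBIC)[:,:,::-1])
s=sense();R=np.array(s["ee_rot"]);print("tcp jig",tojig(s["tcp_pos"]),np.degrees(np.arctan2(-R[1,0],-R[0,0]))-79.5)
E
```

```text
time_s: 7.95
tcp_pos: [0.545, -0.0767, 0.0064]
ee_rot: [[-0.183, -0.983, 0.001], [-0.983, 0.183, 0.001], [-0.001, -0.001, -1.0]]
wrist_force: [0.8, 0.6, 0.0]
gripper_width: 0.519
tcp jig [-152.45357939    1.26439497] -0.07431640486487368
```

View pics/s5.png

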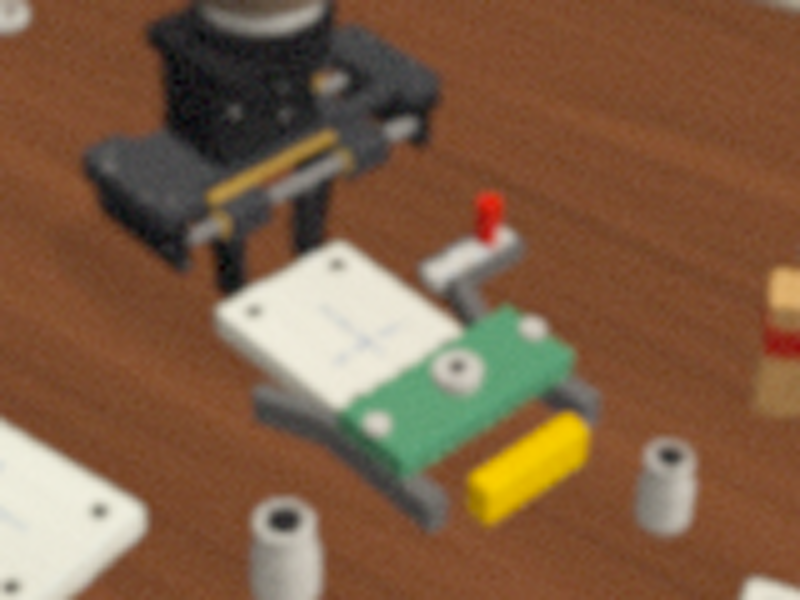

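The plate is entering under the bridge cleanly. About 68 mm remain, so I'll push 62.

```bash
python3 -m inch '[{"fingers":4.5,"delta_pos":[-0.4,0,0],"spin":0},{"fingers":4.5,"delta_pos":[-0.9,0,0],"spin":0},{"fingers":4.5,"delta_pos":[-1.4,0,0],"spin":0},{"fingers":4.5,"delta_pos":[-1.9,0,0],"spin":0},{"fingers":4.5,"delta_pos":[-2.4,0,0],"spin":0},{"fingers":4.5,"delta_pos":[-2.9,0,0],"spin":0},{"fingers":4.5,"delta_pos":[-3.4,0,0],"spin":0},{"fingers":4.5,"delta_pos":[-3.9,0,0],"spin":0},{"fingers":4.5,"delta_pos":[-4.4,0,0],"spin":0},{"fingers":4.5,"delta_pos":[-4.9,0,0],"spin":0},{"fingers":4.5,"delta_pos":[-5.4,0,0],"spin":0},{"fingers":4.5,"delta_pos":[-5.8,0,0],"spin":0},{"fingers":4.5,"delta_pos":[-6.1,0,0],"spin":0},{"fingers":4.5,"delta_pos":[-6.2,0,0],"spin":0},{"fingers":4.5,"delta_pos":[-6.2,0,0],"spin":0}]'
python3 - <<'E'
from h import *
im=capture("scene")
cv2.imwrite("pics/s6.png",cv2.resize(im[150:270,190:350],None,fx=5,fy=5,interpolation=cv2.INTER_CUBIC)[:,:,::-1])
s=sense();R=np.array(s["ee_rot"]);print("tcp jig",tojig(s["tcp_pos"]),np.degrees(np.arctan2(-R[1,0],-R[0,0]))-79.5)
E
```

```text
time_s: 9.5
tcp_pos: [0.5565, -0.0162, 0.0067]
ee_rot: [[-0.183, -0.983, 0.001], [-0.983, 0.183, 0.0], [-0.0, -0.001, -1.0]]
wrist_force: [0.2, -0.5, -0.1]
gripper_width: 0.517
tcp jig [-90.77277201   0.92273682] -0.07371544205201985
```

View pics/s6.png

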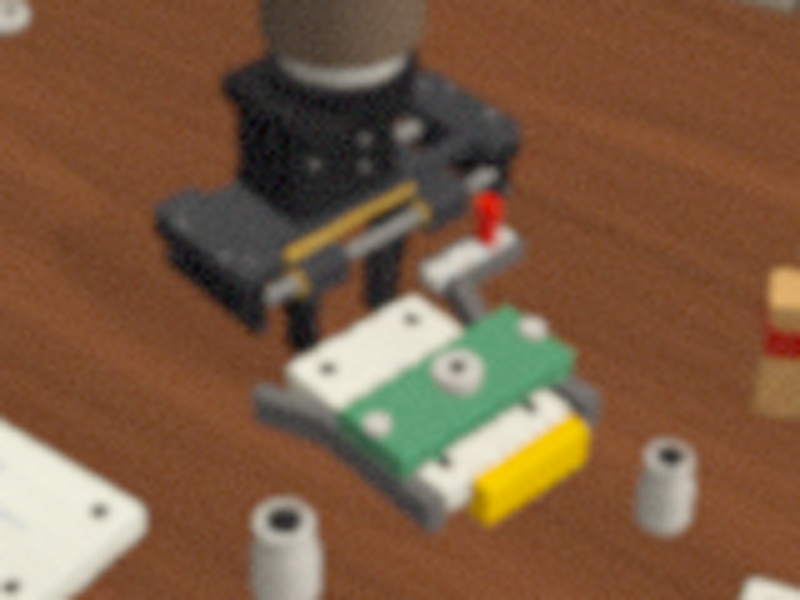

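```bash
python3 -m inch '[{"fingers":4.5,"delta_pos":[-0.2,0,0],"spin":0},{"fingers":4.5,"delta_pos":[-0.4,0,0],"spin":0},{"fingers":4.5,"delta_pos":[-0.5,0,0],"spin":0},{"fingers":4.5,"delta_pos":[-0.5,0,0],"spin":0}]'; python3 -m inch '[{"fingers":4.5,"delta_pos":[-0.1,0,0],"spin":0},{"fingers":4.5,"delta_pos":[-0.1,0,0],"spin":0}]'
```

```text
time_s: 9.95
tcp_pos: [0.5571, -0.0116, 0.0067]
ee_rot: [[-0.184, -0.983, 0.0], [-0.983, 0.184, -0.0], [-0.0, -0.0, -1.0]]
wrist_force: [-0.2, -2.3, 1.8]
gripper_width: 0.519
time_s: 10.15
tcp_pos: [0.557, -0.0113, 0.0067]
ee_rot: [[-0.184, -0.983, -0.001], [-0.983, 0.184, -0.001], [0.001, 0.0, -1.0]]
wrist_force: [-0.2, -5.4, 2.3]
gripper_width: 0.515
```

```bash
python3 -m inch '[{"fingers":4.5,"delta_pos":[-0.15,0,0],"spin":0},{"fingers":4.5,"delta_pos":[-0.15,0,0],"spin":0},{"fingers":4.5,"delta_pos":[-0.15,0,0],"spin":0}]'
python3 - <<'E'
from h import *
im=capture("scene")
cv2.imwrite("pics/s7.png",cv2.resize(im[190:270,230:330],None,fx=7,fy=7,interpolation=cv2.INTER_CUBIC)[:,:,::-1])
s=sense();R=np.array(s["ee_rot"]);print("tcp jig",tojig(s["tcp_pos"]),np.degrees(np.arctan2(-R[1,0],-R[0,0]))-79.5)
E
```

```text
time_s: 10.45
tcp_pos: [0.5569, -0.0112, 0.0067]
ee_rot: [[-0.184, -0.983, -0.002], [-0.983, 0.184, -0.002], [0.002, 0.001, -1.0]]
wrist_force: [-0.2, -10.3, 1.6]
gripper_width: 0.516
tcp jig [-85.65424578   1.51526612] -0.11525353866187515
```

View pics/s7.png

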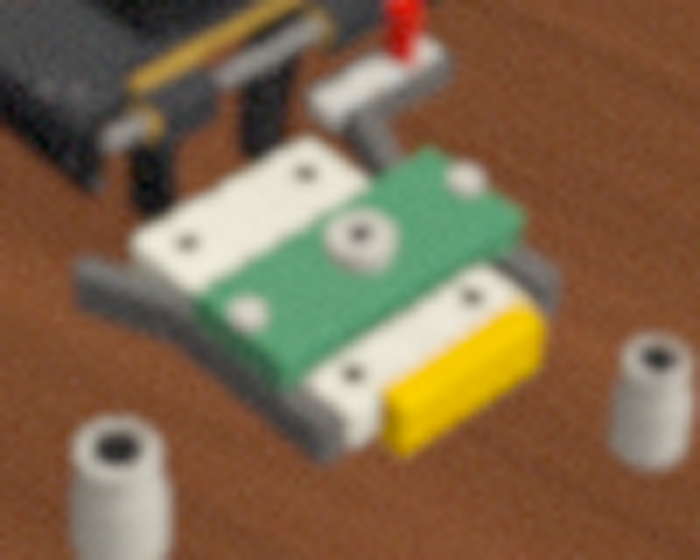

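The plate is against the stop: force rose to 10 N with no motion, and the image shows the front edge at the yellow stop. I'll back off, rise, close the fingers and go round to the outer side of the knob.

```bash
python3 -m inch '[{"fingers":4.5,"delta_pos":[0.5,0,0],"spin":0},{"fingers":4.5,"delta_pos":[1.5,0,0],"spin":0},{"fingers":4.5,"delta_pos":[3,0,0],"spin":0},{"fingers":3,"delta_pos":[4,0,-1.5],"spin":0},{"fingers":1,"delta_pos":[4,0,-4],"spin":0},{"fingers":0,"delta_pos":[4,0,-6.5],"spin":0},{"fingers":0,"delta_pos":[4,1,-7],"spin":0},{"fingers":0,"delta_pos":[4,3,-7],"spin":0},{"fingers":0,"delta_pos":[3,6,-7],"spin":0},{"fingers":0,"delta_pos":[2,9,-7],"spin":0},{"fingers":0,"delta_pos":[1,12,-7],"spin":0},{"fingers":0,"delta_pos":[0.5,14.5,-7],"spin":0},{"fingers":0,"delta_pos":[0.5,16,-7],"spin":0},{"fingers":0,"delta_pos":[0.5,16.5,-7],"spin":0},{"fingers":0,"delta_pos":[0.5,16.5,-7],"spin":0}]'
python3 - <<'E'
from h import *
im=capture("scene")
cv2.imwrite("pics/s8.png",cv2.resize(im[130:270,190:350],None,fx=4,fy=4,interpolation=cv2.INTER_CUBIC)[:,:,::-1])
im=capture("wrist");cv2.imwrite("pics/w8.png",im[:,:,::-1])
s=sense();R=np.array(s["ee_rot"]);print("tcp jig",tojig(s["tcp_pos"]),np.degrees(np.arctan2(-R[1,0],-R[0,0]))-79.5,s["tcp_pos"])
E
```

```text
time_s: 12.0
tcp_pos: [0.3937, 0.016, 0.0764]
ee_rot: [[-0.183, -0.983, -0.0], [-0.983, 0.183, 0.0], [0.0, 0.0, -1.0]]
wrist_force: [0.7, -1.0, 0.5]
gripper_width: 0.005
tcp jig [-88.23712119 165.61303369] -0.08768671034847841 [0.39508023 0.016221   0.07658242]
```

View pics/s8.png

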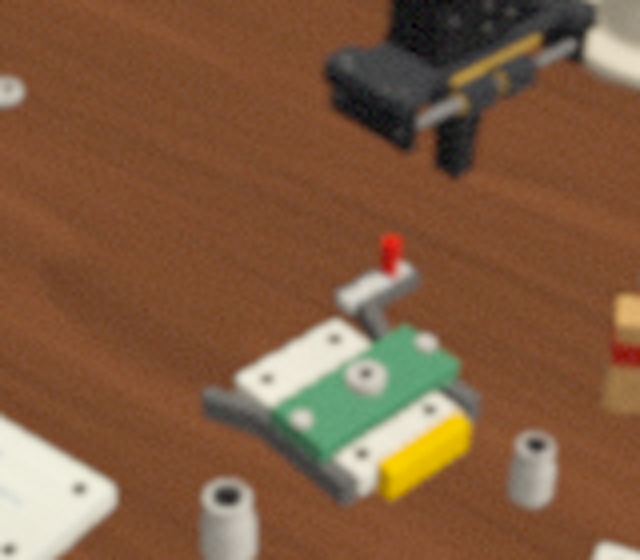

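View pics/w8.png

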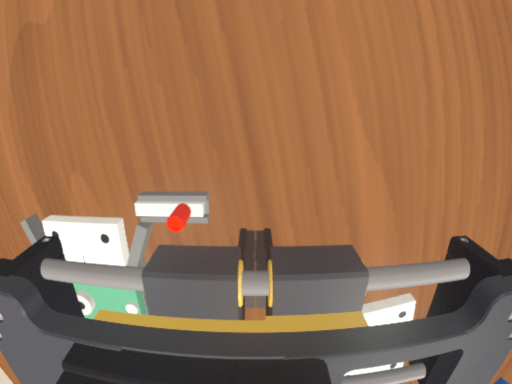

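The plate stays home. I'll check the knob's position from the wrist view, with its top at about (176,225).

```bash
python3 - <<'E'
from h import *
c=get_calibration("wrist");T=np.array(c["T"]);K=np.array(c["K"])
for u,v,z in [(176,225,.044),(183.5,207.5,.014)]: print(tojig(wproj(T,K,u,v,z)))
E
python3 -m inch '[{"fingers":0,"delta_pos":[0,0,1],"spin":0},{"fingers":0,"delta_pos":[0,0,2.5],"spin":0},{"fingers":0,"delta_pos":[0,0,4],"spin":0},{"fingers":0,"delta_pos":[0,0,5],"spin":0},{"fingers":0,"delta_pos":[0,0,5.2],"spin":0},{"fingers":0,"delta_pos":[0,0,5.2],"spin":0}]'
```

```text
[-86.92758603 108.09626479]
[-89.63896984 107.16114546]
time_s: 12.7
tcp_pos: [0.3949, 0.016, 0.0242]
ee_rot: [[-0.184, -0.983, -0.001], [-0.983, 0.184, -0.0], [0.001, 0.001, -1.0]]
wrist_force: [0.4, 0.2, 0.6]
gripper_width: 0.006
```

```bash
python3 -m inch '[{"fingers":0,"delta_pos":[0,-0.5,0],"spin":0},{"fingers":0,"delta_pos":[0,-1.2,0],"spin":0},{"fingers":0,"delta_pos":[0,-2,0],"spin":0},{"fingers":0,"delta_pos":[0,-2.6,0],"spin":0},{"fingers":0,"delta_pos":[0,-3.2,0],"spin":0},{"fingers":0,"delta_pos":[0,-3.7,0],"spin":0},{"fingers":0,"delta_pos":[0,-4.2,0],"spin":0},{"fingers":0,"delta_pos":[0,-4.7,0],"spin":0},{"fingers":0,"delta_pos":[0,-5.2,0],"spin":0},{"fingers":0,"delta_pos":[0,-5.7,0],"spin":0},{"fingers":0,"delta_pos":[0,-6.2,0],"spin":0},{"fingers":0,"delta_pos":[0,-6.7,0],"spin":0},{"fingers":0,"delta_pos":[0,-7.1,0],"spin":0},{"fingers":0,"delta_pos":[0,-7.5,0],"spin":0},{"fingers":0,"delta_pos":[0,-7.5,0],"spin":0}]'
python3 - <<'E'
from h import *
im=capture("scene")
cv2.imwrite("pics/s9.png",cv2.resize(im[130:270,190:350],None,fx=4,fy=4,interpolation=cv2.INTER_CUBIC)[:,:,::-1])
s=sense();print("tcp jig",tojig(s["tcp_pos"]))
E
```

```text
time_s: 14.2
tcp_pos: [0.4689, 0.0024, 0.0245]
ee_rot: [[-0.184, -0.983, 0.001], [-0.983, 0.184, 0.0], [-0.0, -0.001, -1.0]]
wrist_force: [-0.2, 0.2, 0.8]
gripper_width: 0.012
tcp jig [-88.23571234  90.5408834 ]
```

View pics/s9.png

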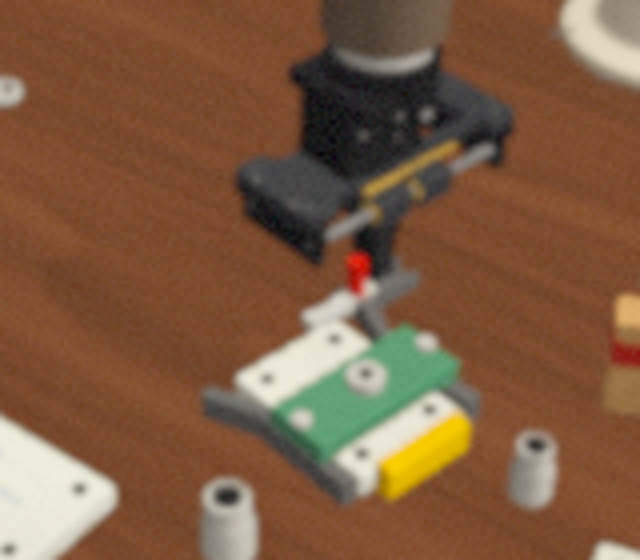

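The bolt follows the push. I'll continue in small steps until the end-stop force shows.

```bash
python3 -m inch '[{"fingers":0,"delta_pos":[0,-0.3,0],"spin":0},{"fingers":0,"delta_pos":[0,-0.6,0],"spin":0},{"fingers":0,"delta_pos":[0,-0.9,0],"spin":0},{"fingers":0,"delta_pos":[0,-0.9,0],"spin":0}]'; python3 -m inch '[{"fingers":0,"delta_pos":[0,-0.2,0],"spin":0},{"fingers":0,"delta_pos":[0,-0.2,0],"spin":0}]'
```

```text
time_s: 14.65
tcp_pos: [0.4777, 0.0008, 0.0246]
ee_rot: [[-0.184, -0.983, 0.001], [-0.983, 0.184, 0.0], [-0.0, -0.001, -1.0]]
wrist_force: [0.4, -1.5, -0.1]
gripper_width: 0.007
time_s: 14.85
tcp_pos: [0.4793, 0.0004, 0.0246]
ee_rot: [[-0.184, -0.983, 0.0], [-0.983, 0.184, 0.0], [-0.0, -0.0, -1.0]]
wrist_force: [0.6, 0.4, 0.0]
gripper_width: 0.005
```

```bash
python3 -m inch '[{"fingers":0,"delta_pos":[0,-0.2,0],"spin":0},{"fingers":0,"delta_pos":[0,-0.3,0],"spin":0},{"fingers":0,"delta_pos":[0,-0.3,0],"spin":0}]'; python3 -m inch '[{"fingers":0,"delta_pos":[0,-0.2,0],"spin":0},{"fingers":0,"delta_pos":[0,-0.2,0],"spin":0},{"fingers":0,"delta_pos":[0,-0.2,0],"spin":0}]'
python3 - <<'E'
from h import *
im=capture("scene")
cv2.imwrite("pics/s10.png",cv2.resize(im[150:270,200:340],None,fx=5,fy=5,interpolation=cv2.INTER_CUBIC)[:,:,::-1])
s=sense();print("tcp jig",tojig(s["tcp_pos"]))
E
```

```text
time_s: 15.15
tcp_pos: [0.482, -0.0002, 0.0245]
ee_rot: [[-0.184, -0.983, 0.0], [-0.983, 0.184, -0.0], [0.0, -0.0, -1.0]]
wrist_force: [-1.3, 0.2, -0.1]
gripper_width: 0.005
time_s: 15.45
tcp_pos: [0.484, -0.0005, 0.0245]
ee_rot: [[-0.184, -0.983, 0.0], [-0.983, 0.184, -0.0], [-0.0, -0.0, -1.0]]
wrist_force: [0.3, 0.2, 0.5]
gripper_width: 0.005
tcp jig [-88.50938253  75.11083189]
```

View pics/s10.png

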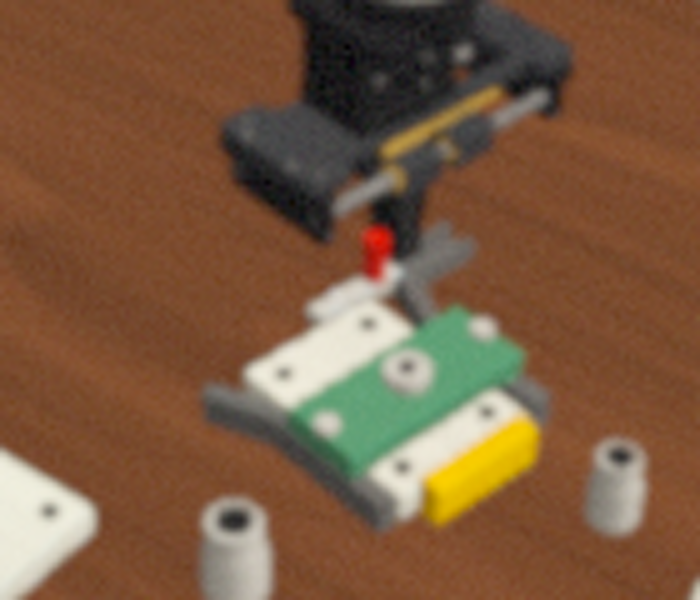

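```bash
python3 -m inch '[{"fingers":0,"delta_pos":[0,-0.2,0],"spin":0},{"fingers":0,"delta_pos":[0,-0.3,0],"spin":0},{"fingers":0,"delta_pos":[0,-0.3,0],"spin":0}]'; python3 -m inch '[{"fingers":0,"delta_pos":[0,-0.2,0],"spin":0},{"fingers":0,"delta_pos":[0,-0.2,0],"spin":0},{"fingers":0,"delta_pos":[0,-0.2,0],"spin":0}]'
python3 - <<'E'
from h import *
im=capture("scene")
cv2.imwrite("pics/s11.png",cv2.resize(im[150:270,200:340],None,fx=5,fy=5,interpolation=cv2.INTER_CUBIC)[:,:,::-1])
s=sense();print("tcp jig",tojig(s["tcp_pos"]),s["wrist_force"])
E
```

```text
time_s: 15.8
tcp_pos: [0.4856, -0.0011, 0.0244]
ee_rot: [[-0.184, -0.983, -0.003], [-0.983, 0.184, -0.0], [0.001, 0.002, -1.0]]
wrist_force: [-3.7, 2.3, 2.3]
gripper_width: 0.006
time_s: 16.1
tcp_pos: [0.4856, -0.0017, 0.024]
ee_rot: [[-0.185, -0.983, -0.006], [-0.983, 0.185, -0.001], [0.002, 0.006, -1.0]]
wrist_force: [-7.5, 4.3, 4.8]
gripper_width: 0.004
tcp jig [-89.32116997  73.30448359] [-8.7296959   3.64148639  4.42301775]
```

View pics/s11.png

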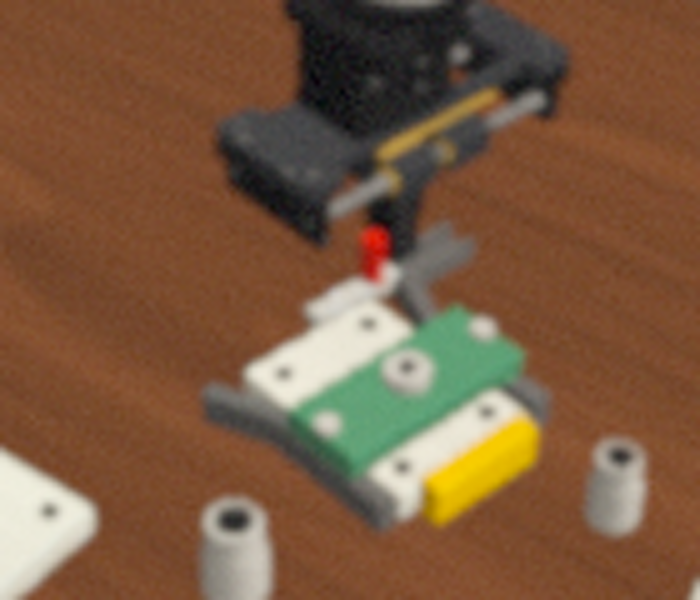

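The end stop is reached: force 8.7 N with no motion. I'll retreat and verify.

```bash
python3 -m inch '[{"fingers":0,"delta_pos":[0,0.6,0],"spin":0},{"fingers":0,"delta_pos":[0,2,0],"spin":0},{"fingers":0,"delta_pos":[0,4,0],"spin":0},{"fingers":0,"delta_pos":[0,6,-1],"spin":0},{"fingers":0,"delta_pos":[0,8,-4],"spin":0},{"fingers":0,"delta_pos":[0,9.5,-7],"spin":0},{"fingers":0,"delta_pos":[0,10,-9],"spin":0},{"fingers":0,"delta_pos":[0,10,-9],"spin":0},{"fingers":0,"delta_pos":[0,10,-9],"spin":0}]'
python3 - <<'E'
from h import *
im=capture("scene")
big=cv2.resize(im[150:270,200:340],None,fx=5,fy=5,interpolation=cv2.INTER_CUBIC)[:,:,::-1].copy()
def j2w(x,y,z):
    c,s=np.cos(PSI),np.sin(PSI);return [J0[0]+(c*x-s*y)/1000,J0[1]+(s*x+c*y)/1000,z/1000]
for q in [(-88,58,44),(-88,58,14),(-75,45,16),(-75,-45,16),(45,-45,16),(-94,14,14),(-82,14,14)]:
    u=((pix("scene",j2w(*q))-[200,150]+.5)*5).astype(int);cv2.circle(big,tuple(map(int,u)),4,(255,0,255),1)
cv2.imwrite("pics/s12.png",big)
im=capture("wrist");cv2.imwrite("pics/w12.png",im[:,:,::-1])
c=get_calibration("wrist");T=np.array(c["T"]);K=np.array(c["K"])
h=cv2.cvtColor(im,cv2.COLOR_RGB2HSV).astype(int);m=RE(h).astype(np.uint8);
k,l,st,ce=cv2.connectedComponentsWithStats(m);print(st[1:6].tolist())
for i in range(1,min(k,6)): print(ce[i],tojig(wproj(T,K,*ce[i],.029)))
r=spot_point("wrist","bolt_knob");print([(d["conf"],tojig(wproj(T,K,d["location"][0]*512,d["location"][1]*384,.029))) for d in r])
E
```

```text
time_s: 17.05
tcp_pos: [0.3912, 0.0173, 0.1149]
ee_rot: [[-0.184, -0.983, 0.003], [-0.983, 0.184, 0.001], [-0.002, -0.002, -1.0]]
wrist_force: [-0.4, 0.1, 0.2]
gripper_width: 0.006
[[122, 191, 23, 21, 237], [131, 206, 1, 1, 1]]
[134.52320675 200.25316456] [-88.68271002  59.0063524 ]
[131. 206.] [-82.99743845  54.53991621]
[(0.67, array([-84.89480529,  56.06744994]))]
```

View pics/s12.png

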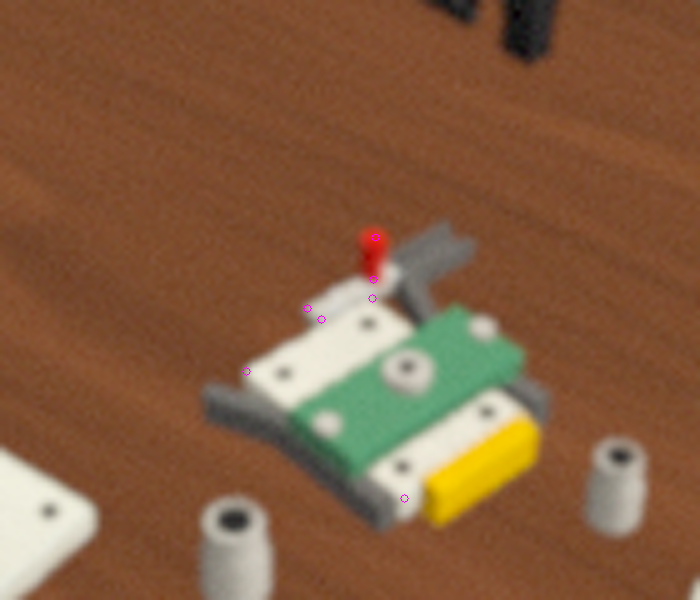

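View pics/w12.png

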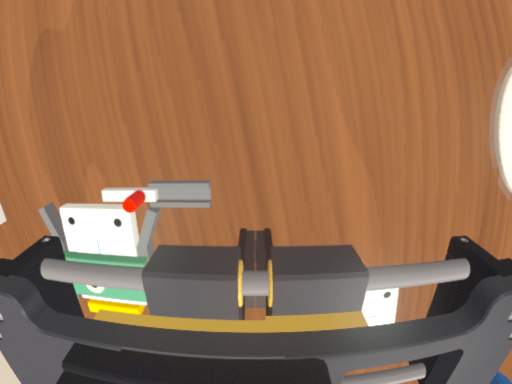

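The knob sits at y≈58–59 mm, which is home. The plate and bolt match the projected home markers, and the arm is clear. I'm handing in.

```bash
python3 -c "
from station import finish_job
print(finish_job())"
```

```text
the job is handed in; nothing more can be done
None
```

The plate is against the yellow stop and the bolt is home behind it. I handed the job in after about 17 s of robot time; no verdict is reported.

**What I did:** I pushed the rightmost plate with two fingers along its own axis and steered it 16.5° straight. I then pushed it under the bridge until the force rose to about 10 N with no further movement. After going round with the fingers shut, I pushed the red knob until the bolt's end stop resisted with about 9 N, then backed off clear.

**Last checks:**
- **Plate:** in the scene view it matched its projected home corners.
- **Knob:** colour detection put it at jig x = −89, y = 59 mm, against a nominal home of −88, 58. The trained network put it at −85, 56, which is 3 mm off in x and 2 mm in y.
- **Arm:** it was free, with the wrist force below 0.5 N.
- **Bystanders:** nothing near the jig looked disturbed in the last scene picture. I did not measure the other bystanders afterwards.

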